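# Fold down the ratchet cookbook stand

### The arm

A 7-joint arm with a two-finger parallel gripper is mounted at the origin on the work surface. World frame = base frame: x ahead of the robot, y to its left, z up, the work surface at z = 0. Lengths are in mm, angles in degrees, forces in N, time in s.
With the tool pointing down it reaches from about 425 to 1025 mm from the base axis. Payload 3.6 kg.
Tool frame: the origin (TCP) lies on the centre line of the jaws, within the pads' length; the fingertips stand 22 mm ahead of it and the grasp point (between the pads) lies 3 mm ahead of it (arm.tip_reach is the distance from the TCP to the fingertips, in mm); z points along the fingers, y is the direction in which the jaws open and shut (so a half turn about z gives the same grasp; the last joint's range is limited). The gripper opens to 85 mm and grips with 20 to 120 N. Pads are 22 mm wide; open, the fingers measure 114 mm over their backs; the gripper's body (76 mm by 85 mm) begins 54 mm behind the grasp point. The pads swing forward as they close: fully open they stand 13 mm farther back than shut.
Start: joints at [63.742, 33.873, 2.773, 92.16, -1.908, 54.013, -1.931], TCP at [258.655, -677.294, 253.302] pointing down, gripper open.
Joint ranges: [-153.93, 153.93], [-27.13, 128.08], [-72.61, 78.16], [10.71, 143.7], [-87.88, 267.88], [4.46, 118.87], [-176.78, 176.78]. Speed limits (degrees/s): [147.25, 147.25, 180, 180, 180, 180, 180].

### API

Orientations are given as [roll, pitch, yaw] about the fixed x, y, z axes, in that order (R = Rz(yaw) Ry(pitch) Rx(roll)).
In Python, from bench import arm, vision gives the robot as it stands.
- The arm moves only by the tool arm_command, never from a script. Its argument "rows" is a list of rows, each an object of numbers: "dx", "dy", "dz": the shift along the tool's x, y, z in m; "twist": the turn about the tool's z in degrees. A call has 1 to 8 rows; each row shifts and turns the commanded pose from where the row before left it, along the tool's axes as they then stand; what a row does not reach is not made up. A row lasts 1/8 s, in which the tool goes at most 62.5 mm and 10.7 degrees, less where a joint would pass 70% of its speed; a pose out of reach is approached as far as the arm can. A call with a gripper value outside its range is refused whole. "grip" is the opening in per cent of the stroke, from 0 (shut) to 100 (fully open), set as the call begins (left out, the last holds). The fingers move at their own pace and stop on an object; "grip_force" is the grip in N (left out, the last holds). Time passes only in rows, so rows that do not move let the fingers close. It gives the time, the measured TCP pose, the force and the opening at its end, in the units of the state.
- arm.observe(): the state, without advancing time (a new reading comes with each control period).
- vision.snapshot(name): name is "scene" or "top" or "wrist"; returns a dict with "frame" (384x512x3 uint8, red, green, blue), "K" (3x3 intrinsics, pixels), "D" ([k1, k2, p1, p2, k3] as OpenCV has them; the pictures are not rectified), "world_from_camera" (4x4, takes a point from camera to world coordinates); the wrist camera has in their place "mount" (4x4, takes a point from camera to tool coordinates, whose origin is the TCP and whose axes are the flange's). Camera axes: x right, y down, z forward; pixel columns grow to the right and rows downward; lengths in mm; the calibration is good to about 2 mm. A picture is of the moment at which its call begins: read the wrist's pose just before it. There is no depth.
- arm.sign_off(): hands the job in, once; it reports no verdict.
The state is a dict: "time": time; "joints": joint angles; "qvel": joint speeds; "tau": joint torques, N m; "ee_pos": TCP position; "ee_rot": TCP orientation; "force": force on the tool from outside, world axes, zero at the start; "moment": the same for the moment, N m; "opening": finger opening in mm.
Only numpy, scipy, OpenCV 4.12 (cv2) and the standard library are available. Lean on these libraries where they do the work, as an engineer would, in place of code of your own. Each camera call takes 0.05 s, during which the arm holds its last target. There are 200 camera calls.

### The job

Fold the cookbook stand on the bar down flat. Its ratchet will not let the book rest go down until you flip the pawl handle over to the release side; then lower the rest gently, without slamming it, until it lies flat on its base, and last flip the pawl handle back to its starting side so that the ratchet will catch again. Leave the glass, the vase and the cookbook where they are.

Things in the scene. Friction and masses are not known exactly. Their poses are not given: they have to be found in the camera images.
- stand: Tilting cookbook stand fixed to the counter: wooden base 210 x 260 x 16 mm, origin at counter level below the stand's middle; x from the hinge side (near the robot) to the free side, y left, z up. Left of the rest: a brass toothed quadrant (y 105 to 113 mm, radius 71 mm about the hinge) that turns with it, and a brass post (24 x 12 mm, y 122 to 134 mm, 129 mm high) that carries the pawl.
- rest (a joint): Tilt of the book rest, rad: 0 = flat on its base (a firm stop), 1.12 = steepest; starts at about 0.6 to 1.05. Stiff hinge (0.7 N m friction): the rest stays where it is left; lowering it by its far part takes 2 to 8 N. With the pawl engaged it goes down at most to the next tooth (under 0.22 rad), then is blocked.
- pawl (a joint): Angle of the pawl, rad: 0 = handle upright; negative = handle leans to the stand's -x (hinge side): engaged, resting between -0.6 and -0.4 depending on the teeth; positive = leans to +x: released, stop at 0.5. A tumbler: it falls by its weight to whichever side of upright it is pushed (about 0.5 N at the handle).
- rest_hinge (a point): Point on the rest's hinge axis (parallel to the stand's y) at mid width; 90 mm to -x of the stand's origin, 35 mm above the counter.
- rest_edge (a point): Middle of the rest's free edge, on its upper face, 200 mm from the hinge axis; 42 mm above the counter when flat. The rest is a wooden board 200 x 200 x 14 mm (stand's y -100 to 100 mm) with the hinge axis in its mid-plane; a ledge 15 mm high stands on its face beside the hinge.
- pawl_pivot (a point): Point on the pawl's pivot axis (parallel to the stand's y), at x = -62 mm, y = 135 mm in the stand's frame, 123 mm above the counter.
- pawl_bar (a point): Pawl handle: a point on the axis of its steel crossbar, which is 16 mm thick, 66 mm long, parallel to the stand's y (y 102 to 168 mm; this point at 135 mm), 68 mm from the pivot axis on a flat stem 10 mm wide (at y 109 mm). It travels some 65 mm from side to side; nothing is beside it above the post.
- tumbler: Bystander: drinking glass, 76 mm wide, 100 mm high, to the right of the stand; origin under its middle.
- vase: Bystander: small black footed vase with pale flowers, 72 mm wide, about 170 mm high in all, to the right of the stand, farther out than the glass; origin under its middle.
- cookbook: Bystander: closed grey hardback book, 150 x 210 x 28 mm, lying flat to the left of the stand; origin under its middle.

How it is judged (in metres and radians):
On the way, in this order (a step that is already met when the one before it is completed fails the run):
1. the pawl handle is flipped to the release side while the rest is still raised (value of joint pawl above 0.25 rad and value of joint rest above 0.35 rad), for 0.2 s.
2. the rest lies flat with the pawl released (value of joint rest below 0.05 rad and value of joint pawl above 0.2 rad), for 0.2 s.
3. the pawl handle is flipped back with the rest flat (value of joint rest below 0.05 rad and value of joint pawl below -0.25 rad), for 0.2 s.
At the end, for the whole second after the job is handed in: The rest lies flat (within 0.05 rad, about 10 mm at its edge), the pawl handle leans back to its starting side (pawl below -0.25 rad), both at rest, and glass, vase and cookbook are within 20 mm of where they were (all of step 3 and velocity of joint rest between -0.1 and 0.1 rad/s and velocity of joint pawl between -0.2 and 0.2 rad/s and distance of each of tumbler, vase, cookbook from where it was at the start of the episode below 0.02 m); the robot touches nothing.
It fails at once if the rest is slammed down (faster than 2.5 rad/s) (velocity of joint rest below -2.5 rad/s).
It fails at once if the glass, the vase or the cookbook is moved by more than 20 mm or tipped (distance of any of tumbler, vase, cookbook from where it was at the start of the episode above 0.02 m or angle between any of tumbler, vase's own z axis and vertical above 0.4 rad).
It also fails if it takes over 61 s, if anything falls off the work surface, if the arm or the gripper's body presses on something with over 40 N, if the wrist force passes 120 N, or if a joint passes its speed limit or range.

## Working session

There is one attempt and no reset: what is moved stays moved. The work goes in short steps, Python scripts to look and compute and a tool call to move; the robot and the scene stay as the last step left them, time stands still between calls to the robot, and variables do not carry over. Pictures are saved under pics/ and viewed, about 8 in all and at most 12, crops included, and the job is handed in when it is done.

Besides the shell and the picture viewer there is one more tool, called after "Emit:" in YAML: its name, and indented under it one key for each argument. arm_command: Moves the arm, as the interface text tells. Its arguments: {"type":"object","properties":{"rows":{"type":"array"},"grip":{"type":"number"},"grip_force":{"type":"number"}},"required":["rows"]}

```bash
mkdir -p pics; python3 - <<'E'
from bench import arm, vision
import cv2,numpy as np,pickle
o=arm.observe();print(o['time'],o['ee_pos'],o['ee_rot'],o['opening'])
for n in("scene","top"):
    s=vision.snapshot(n);pickle.dump(s,open(n+'.pkl','wb'))
    cv2.imwrite(f'pics/{n}0.png',cv2.resize(s['frame'][:,:,::-1],(800,600),interpolation=cv2.INTER_CUBIC))
    print(n,s['K'].tolist() if hasattr(s['K'],'tolist') else s['K'],s['D'],np.round(s['world_from_camera'],3))
E
```

```text
0.0 [ 258.37502079 -676.56792988  252.12785088] [-1.79871639e+02  8.92564130e-03  2.09054154e+01] 85.35795795474725
scene [[361.01215639042, 0.0, 255.3724631897749], [0.0, 361.01215639042, 192.96060070797105], [0.0, 0.0, 1.0]] [-0.09863795  0.          0.          0.          0.        ] [[-4.710000e-01  7.400000e-01 -4.810000e-01  1.083859e+03]
 [ 8.820000e-01  3.950000e-01 -2.570000e-01  3.119620e+02]
 [-0.000000e+00 -5.450000e-01 -8.380000e-01  9.136490e+02]
 [ 0.000000e+00  0.000000e+00  0.000000e+00  1.000000e+00]]
top [[443.53468909490084, 0.0, 258.6839348146012], [0.0, 443.53468909490084, 190.67464380047764], [0.0, 0.0, 1.0]] [-0.0941931  0.         0.         0.         0.       ] [[ 8.000000e-03 -9.970000e-01  7.200000e-02  5.742620e+02]
 [-1.000000e+00 -7.000000e-03  3.000000e-03  4.762700e+01]
 [-2.000000e-03 -7.200000e-02 -9.970000e-01  1.100081e+03]
 [ 0.000000e+00  0.000000e+00  0.000000e+00  1.000000e+00]]
```

View pics/scene0.png

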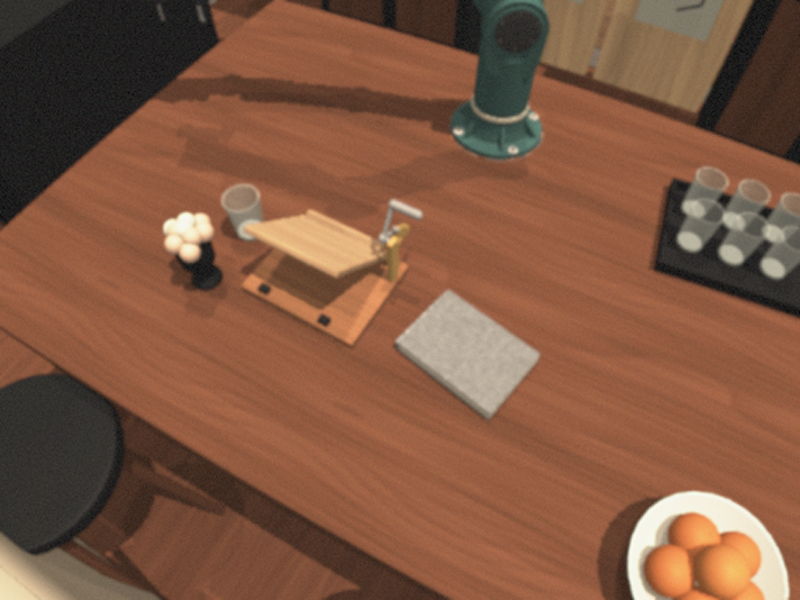

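View pics/top0.png

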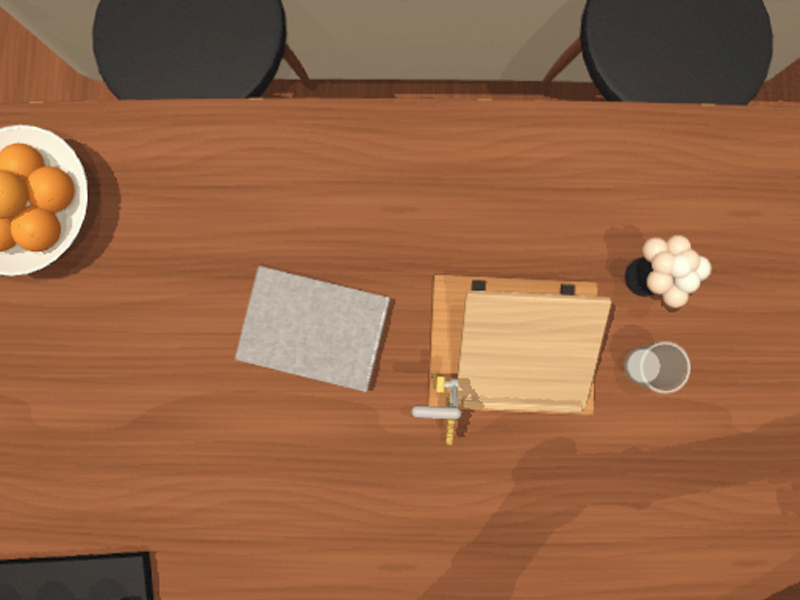

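The top view shows the base corners at (434,276), (597,283) and (593,414), the rest's free edge from (467,292) to (611,297), and the bar from (415,412) to (459,413). The scene view shows base corners at (350,342), (243,286) and (406,265), and the bar from (393,205) to (421,214). I'll fit the stand's pose and both joints to these.

```bash
cat > h.py <<'E'
import numpy as np,cv2,pickle
def proj(s,P):
    W=np.linalg.inv(s['world_from_camera']);r,_=cv2.Rodrigues(W[:3,:3])
    return cv2.projectPoints(np.array(P,float),r,W[:3,3],np.array(s['K']),np.array(s['D']))[0][:,0]*1.5625
def toW(p,P):
    c,s=np.cos(p[2]),np.sin(p[2]);P=np.array(P,float)
    return P@np.array([[c,s,0],[-s,c,0],[0,0,1]])+[p[0],p[1],0]
def bar(a,y): return [-62+68*np.sin(a),y,123+68*np.cos(a)]
def edge(t,y): return [-90+200*np.cos(t)-7*np.sin(t),y,35+200*np.sin(t)+7*np.cos(t)]
E
python3 - <<'E'
from h import *
from scipy.optimize import least_squares
T,S=[pickle.load(open(n+'.pkl','rb')) for n in('top','scene')]
def res(p):
    a,t=p[4],p[3]
    e=[edge(t,100),edge(t,-100)]; b=[bar(a,168),bar(a,102)]
    A=proj(T,toW(p,[[105,130,16],[105,-130,16],[-105,-130,16]]+e+b))-[[434,276],[597,283],[593,414],[467,292],[611,297],[414,412],[460,413]]
    B=proj(S,toW(p,[[105,130,16],[105,-130,16],[-105,130,16]]+e+b))-[[350,338],[243,286],[406,265],[337,273],[245,230],[421,215],[392,206]]
    return np.r_[A,B].ravel()
r=least_squares(res,[580,-150,0,.8,-.5],loss='soft_l1',x_scale=[100,100,.1,.1,.1])
p=r.x;print(p,np.degrees(p[2]));print(np.round(res(p).reshape(-1,2),1));np.save('p.npy',p)
for n,q in dict(bar=bar(p[4],135),bar_up=bar(0,135),bar_rel=bar(.5,135),edge=edge(p[3],0),flat=edge(0,0),hinge=[-90,0,35]).items(): print(n,toW(p,[q])[0].round(0))
def ray(px,z):
    u=cv2.undistortPoints(np.array([[px]],float)/1.5625,np.array(T['K']),np.array(T['D']))[0,0];M=np.array(T['world_from_camera']);d=M[:3,:3]@[*u,1];return (M[:3,3]+d*(z-M[2,3])/d[2]).round(0)
print('glass',ray([643,366],0),'vase',ray([677,265],150),'book',ray([388,298],28),ray([369,390],28))
E
```

```text
[ 5.79984084e+02 -1.28501119e+02 -2.30752596e-02  6.30009339e-01
 -4.79858050e-01] -1.3221149845197209
[[ 3.3 -0.4]
 [ 4.3 -2.2]
 [ 6.4  0.4]
 [-3.8  0.8]
 [-2.6  0.3]
 [-4.1 -0.3]
 [ 0.1  0.2]
 [-0.2  3.9]
 [-5.7 -1.7]
 [-0.1 -3.7]
 [ 3.1  1.8]
 [-0.2 -0.3]
 [ 1.9  0.9]
 [-2.4 -4. ]]
bar [490.   9. 183.]
bar_up [521.   8. 191.]
bar_rel [554.   7. 183.]
edge [ 647. -130.  158.]
flat [ 690. -131.   42.]
hinge [ 490. -126.   35.]
glass [ 547. -332.    0.] vase [ 692. -331.  150.] book [651.  76.  28.] [509. 104.  28.]
```

Emit:
arm_command:
  rows:
    - {"twist": 10.5}
    - {"twist": 10.4}
    - {"dx": 0.033, "dy": -0.04}
    - {"dx": 0.033, "dy": -0.04}
    - {"dx": 0.033, "dy": -0.04}
    - {"dx": 0.033, "dy": -0.04}
    - {"dx": 0.033, "dy": -0.04}
    - {"dx": 0.033, "dy": -0.04}
  grip: 0

```text
$.rows[0]: bad value
```

Emit:
arm_command:
  rows:
    - {"dx": 0, "dy": 0, "dz": 0, "twist": 10.5}
    - {"dx": 0, "dy": 0, "dz": 0, "twist": 10.4}
    - {"dx": 0.033, "dy": -0.04, "dz": 0, "twist": 0}
    - {"dx": 0.033, "dy": -0.04, "dz": 0, "twist": 0}
    - {"dx": 0.033, "dy": -0.04, "dz": 0, "twist": 0}
    - {"dx": 0.033, "dy": -0.04, "dz": 0, "twist": 0}
    - {"dx": 0.033, "dy": -0.04, "dz": 0, "twist": 0}
    - {"dx": 0.033, "dy": -0.04, "dz": 0, "twist": 0}
  grip: 0

```text
time: 1.1
ee_pos: [457.4, -435.6, 252.9]
ee_rot: [-180.0, 0.0, 0.0]
force: [0.5, 0.5, -0.0]
opening: 0.1
```

Emit:
arm_command:
  rows:
    - {"dx": -0.002, "dy": -0.05, "dz": 0, "twist": 0}
    - {"dx": -0.002, "dy": -0.05, "dz": 0, "twist": 0}
    - {"dx": -0.002, "dy": -0.05, "dz": 0, "twist": 0}
    - {"dx": -0.002, "dy": -0.05, "dz": 0, "twist": 0}
    - {"dx": -0.002, "dy": -0.05, "dz": 0, "twist": 0}
    - {"dx": -0.002, "dy": -0.05, "dz": 0, "twist": 0}
    - {"dx": -0.002, "dy": -0.05, "dz": 0, "twist": 0}
    - {"dx": -0.002, "dy": -0.05, "dz": 0, "twist": 0}

```text
time: 2.1
ee_pos: [440.2, -35.7, 253.2]
ee_rot: [180.0, 0.0, -0.0]
force: [0.7, 0.3, -0.1]
opening: 0.2
```

Emit:
arm_command:
  rows:
    - {"dx": 0, "dy": -0.055, "dz": 0, "twist": 0}
    - {"dx": 0, "dy": 0, "dz": 0.033, "twist": 0}
    - {"dx": 0, "dy": 0, "dz": 0.033, "twist": 0}
    - {"dx": 0, "dy": 0, "dz": 0, "twist": 0}

```text
time: 2.6
ee_pos: [438.6, 17.7, 185.6]
ee_rot: [180.0, 0.3, 0.0]
force: [0.7, -1.1, -0.5]
opening: 0.5
```

```bash
python3 - <<'E'
from bench import arm, vision
import cv2
o=arm.observe();print(o['time'],o['ee_pos'],o['force'],o['joints'])
f=vision.snapshot("top")['frame'][:,:,::-1][150:310,220:420];g=vision.snapshot("scene")['frame'][:,:,::-1][90:250,140:340]
cv2.imwrite('pics/a.png',cv2.resize(cv2.hconcat([f,g]),(800,320),interpolation=cv2.INTER_CUBIC))
E
```

```text
2.6 [438.64044214  17.67714685 185.60856336] [ 0.70868022 -1.06847156 -0.48086298] [ -8.6987581   20.20399652   0.59660106 131.13386031  -0.42873257
  29.00007443 -97.73043724]
```

View pics/a.png

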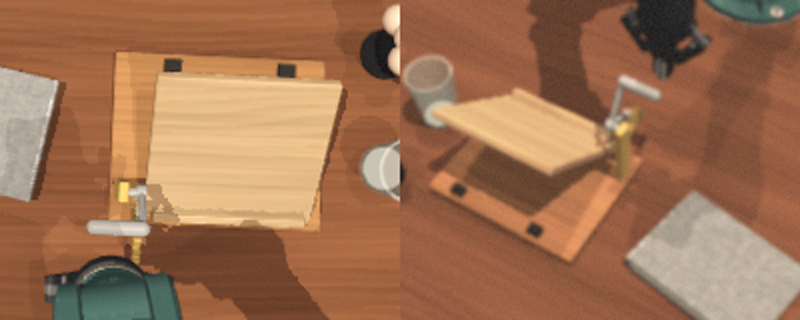

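The left crop shows the handle bar at (88–148,228) with the wrist just hinge-side of it. The right crop shows the fingertip at (662,68) behind the bar. The push can start.

Emit:
arm_command:
  rows:
    - {"dx": 0.014, "dy": 0, "dz": 0, "twist": 0}
    - {"dx": 0.012, "dy": 0, "dz": 0, "twist": 0}
    - {"dx": 0.01, "dy": 0, "dz": 0, "twist": 0}
    - {"dx": 0.01, "dy": 0, "dz": 0, "twist": 0}
    - {"dx": 0.01, "dy": 0, "dz": 0, "twist": 0}
    - {"dx": 0.01, "dy": 0, "dz": 0, "twist": 0}
    - {"dx": 0.012, "dy": 0, "dz": 0, "twist": 0}
    - {"dx": 0, "dy": 0, "dz": 0, "twist": 0}

```text
time: 3.7
ee_pos: [520.2, 17.8, 187.4]
ee_rot: [-180.0, -0.1, -0.0]
force: [-0.5, -0.3, -0.5]
opening: 0.2
```

Emit:
arm_command:
  rows:
    - {"dx": -0.02, "dy": 0, "dz": 0, "twist": 0}
    - {"dx": -0.03, "dy": 0, "dz": 0, "twist": 0}
    - {"dx": 0, "dy": 0, "dz": -0.03, "twist": 0}
    - {"dx": 0, "dy": 0, "dz": -0.035, "twist": 0}

```text
time: 4.2
ee_pos: [467.1, 17.6, 252.4]
ee_rot: [180.0, 0.2, 0.0]
force: [1.0, 0.7, -0.2]
opening: 0.0
```

```bash
python3 - <<'E'
from bench import arm, vision
import cv2
o=arm.observe();print(o['time'],o['ee_pos'],o['force'])
f=vision.snapshot("top")['frame'][:,:,::-1][150:310,220:420];g=vision.snapshot("scene")['frame'][:,:,::-1][90:250,140:340]
cv2.imwrite('pics/b.png',cv2.resize(cv2.hconcat([f,g]),(800,320),interpolation=cv2.INTER_CUBIC))
E
```

```text
4.2 [467.10153026  17.62530777 252.41038032] [ 0.98306386  0.71470147 -0.24262529]
```

View pics/b.png

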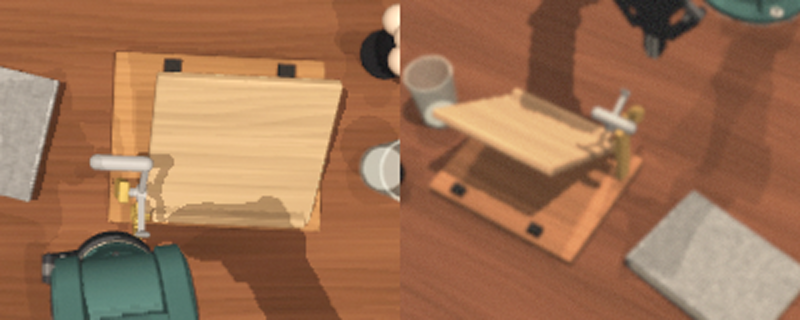

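The handle now leans to the free side: its bar is at (92–150,163), away from the hinge in the left crop. Next I'll lower the rest by its far part.

Emit:
arm_command:
  rows:
    - {"dx": 0.031, "dy": 0.03, "dz": 0, "twist": 0}
    - {"dx": 0.031, "dy": 0.03, "dz": 0, "twist": 0}
    - {"dx": 0.031, "dy": 0.03, "dz": 0, "twist": 0}
    - {"dx": 0.031, "dy": 0.03, "dz": 0, "twist": 0}
    - {"dx": 0.031, "dy": 0.03, "dz": 0, "twist": 0}
    - {"dx": 0, "dy": 0, "dz": 0.035, "twist": 0}
    - {"dx": 0, "dy": 0, "dz": 0.035, "twist": 0}
    - {"dx": 0, "dy": 0, "dz": 0.005, "twist": 0}

```text
time: 5.3
ee_pos: [620.5, -131.7, 173.8]
ee_rot: [-179.9, 0.5, 0.0]
force: [-2.9, 0.2, 1.3]
opening: -0.0
```

Emit:
arm_command:
  rows:
    - {"dx": 0.002, "dy": 0, "dz": 0.006, "twist": 0}
    - {"dx": 0.002, "dy": 0, "dz": 0.006, "twist": 0}
    - {"dx": 0.002, "dy": 0, "dz": 0.006, "twist": 0}
    - {"dx": 0.002, "dy": 0, "dz": 0.006, "twist": 0}
    - {"dx": 0.002, "dy": 0, "dz": 0.006, "twist": 0}
    - {"dx": 0.002, "dy": 0, "dz": 0.006, "twist": 0}
    - {"dx": 0.002, "dy": 0, "dz": 0.006, "twist": 0}
    - {"dx": 0.002, "dy": 0, "dz": 0.006, "twist": 0}

```text
time: 6.3
ee_pos: [640.0, -132.5, 128.9]
ee_rot: [180.0, -0.0, -0.0]
force: [1.3, -0.4, 4.0]
opening: -0.1
```

Emit:
arm_command:
  rows:
    - {"dx": 0.001, "dy": 0, "dz": 0.006, "twist": 0}
    - {"dx": 0.001, "dy": 0, "dz": 0.006, "twist": 0}
    - {"dx": 0.001, "dy": 0, "dz": 0.006, "twist": 0}
    - {"dx": 0.001, "dy": 0, "dz": 0.006, "twist": 0}
    - {"dx": 0.001, "dy": 0, "dz": 0.006, "twist": 0}
    - {"dx": 0.001, "dy": 0, "dz": 0.006, "twist": 0}
    - {"dx": 0.001, "dy": 0, "dz": 0.006, "twist": 0}
    - {"dx": 0, "dy": 0, "dz": 0.006, "twist": 0}

```text
time: 7.3
ee_pos: [646.9, -132.2, 80.9]
ee_rot: [180.0, -0.0, 0.0]
force: [1.3, -0.1, 3.5]
opening: 0.5
```

Emit:
arm_command:
  rows:
    - {"dx": 0, "dy": 0, "dz": 0.004, "twist": 0}
    - {"dx": 0, "dy": 0, "dz": 0.004, "twist": 0}
    - {"dx": 0, "dy": 0, "dz": 0.003, "twist": 0}
    - {"dx": 0, "dy": 0, "dz": 0.002, "twist": 0}
    - {"dx": 0, "dy": 0, "dz": 0, "twist": 0}

```text
time: 7.92
ee_pos: [645.7, -132.1, 67.8]
ee_rot: [-180.0, 0.1, 0.0]
force: [0.8, -0.8, 0.2]
opening: 0.1
```

Emit:
arm_command:
  rows:
    - {"dx": 0, "dy": 0, "dz": 0.002, "twist": 0}
    - {"dx": 0, "dy": 0, "dz": 0.002, "twist": 0}
    - {"dx": 0, "dy": 0, "dz": 0, "twist": 0}

```text
time: 8.3
ee_pos: [645.9, -132.2, 64.1]
ee_rot: [-180.0, 0.1, 0.0]
force: [-0.5, 0.2, 2.9]
opening: 0.3
```

Emit:
arm_command:
  rows:
    - {"dx": 0, "dy": 0, "dz": 0.001, "twist": 0}
    - {"dx": 0, "dy": 0, "dz": 0, "twist": 0}

```text
time: 8.55
ee_pos: [645.9, -132.2, 64.1]
ee_rot: [-180.0, 0.1, -0.0]
force: [-2.4, 1.1, 9.5]
opening: 0.3
```

Flat: the tip is at 42 mm, and another 1 mm commanded raised the force with no motion. Now I'll lift and go to the far side of the bar.

Emit:
arm_command:
  rows:
    - {"dx": 0, "dy": 0, "dz": -0.03, "twist": 0}
    - {"dx": 0, "dy": 0, "dz": -0.053, "twist": 0}
    - {"dx": 0, "dy": 0, "dz": -0.053, "twist": 0}
    - {"dx": 0, "dy": 0, "dz": -0.053, "twist": 0}
    - {"dx": -0.01, "dy": -0.05, "dz": 0, "twist": 0}
    - {"dx": -0.01, "dy": -0.05, "dz": 0, "twist": 0}
    - {"dx": -0.011, "dy": -0.05, "dz": 0, "twist": 0}
    - {"dx": 0, "dy": 0, "dz": 0, "twist": 0}

```text
time: 9.55
ee_pos: [613.8, 24.3, 251.6]
ee_rot: [-179.8, 0.1, 0.5]
force: [-0.2, -0.4, 0.6]
opening: 0.1
```

Emit:
arm_command:
  rows:
    - {"dx": 0, "dy": 0, "dz": 0.033, "twist": 0}
    - {"dx": 0, "dy": 0, "dz": 0.033, "twist": 0}
    - {"dx": 0, "dy": 0, "dz": 0, "twist": 0}

```text
time: 9.93
ee_pos: [613.1, 16.4, 183.5]
ee_rot: [179.9, 0.4, -0.1]
force: [-0.4, 0.0, 0.2]
opening: -0.0
```

```bash
python3 - <<'E'
from bench import arm, vision
import cv2
o=arm.observe();print(o['time'],o['ee_pos'],o['force'])
f=vision.snapshot("top")['frame'][:,:,::-1][150:310,220:420];g=vision.snapshot("scene")['frame'][:,:,::-1][90:250,140:340]
cv2.imwrite('pics/c.png',cv2.resize(cv2.hconcat([f,g]),(800,320),interpolation=cv2.INTER_CUBIC))
E
```

```text
9.925 [613.12569478  16.38494251 183.5174974 ] [-0.40718605  0.02263314  0.24705095]
```

View pics/c.png

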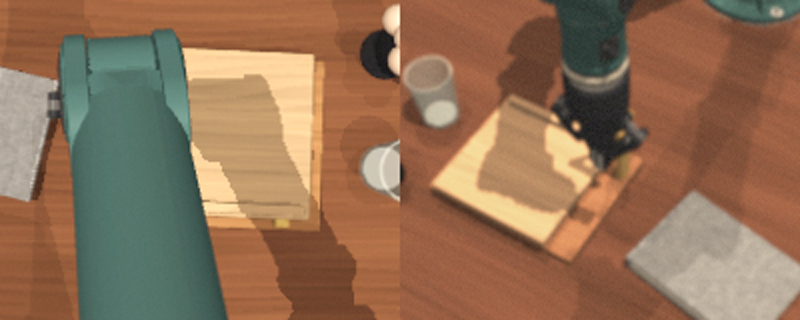

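The rest lies flat on its base (left crop, edge at y≈50). The gripper is above and on the free side of the bar. I'll push back toward the hinge.

Emit:
arm_command:
  rows:
    - {"dx": -0.018, "dy": 0, "dz": 0, "twist": 0}
    - {"dx": -0.013, "dy": 0, "dz": 0, "twist": 0}
    - {"dx": -0.01, "dy": 0, "dz": 0, "twist": 0}
    - {"dx": -0.01, "dy": 0, "dz": 0, "twist": 0}
    - {"dx": -0.01, "dy": 0, "dz": 0, "twist": 0}
    - {"dx": -0.01, "dy": 0, "dz": 0, "twist": 0}
    - {"dx": -0.011, "dy": 0, "dz": 0, "twist": 0}
    - {"dx": -0.012, "dy": 0, "dz": 0, "twist": 0}

```text
time: 11.02
ee_pos: [520.6, 17.7, 186.1]
ee_rot: [180.0, 0.0, 0.0]
force: [0.4, -0.2, -0.5]
opening: 0.1
```

Emit:
arm_command:
  rows:
    - {"dx": 0, "dy": 0, "dz": 0, "twist": 0}
    - {"dx": 0.02, "dy": 0, "dz": 0, "twist": 0}
    - {"dx": 0.04, "dy": 0, "dz": 0, "twist": 0}
    - {"dx": 0.03, "dy": 0, "dz": -0.04, "twist": 0}
    - {"dx": 0.04, "dy": 0, "dz": -0.04, "twist": 0}
    - {"dx": 0.04, "dy": 0, "dz": 0, "twist": 0}
    - {"dx": 0.04, "dy": -0.02, "dz": 0, "twist": 0}
    - {"dx": 0, "dy": -0.04, "dz": 0, "twist": 0}

```text
time: 12.02
ee_pos: [735.2, 75.0, 266.0]
ee_rot: [179.9, -0.2, -0.3]
force: [-0.7, 0.1, -1.1]
opening: 0.1
```

Emit:
arm_command:
  rows:
    - {"dx": 0, "dy": -0.05, "dz": 0, "twist": 0}
    - {"dx": 0, "dy": -0.05, "dz": 0, "twist": 0}
    - {"dx": 0, "dy": -0.05, "dz": 0, "twist": 0}
    - {"dx": 0, "dy": -0.05, "dz": 0, "twist": 0}
    - {"dx": 0, "dy": 0, "dz": 0, "twist": 0}
    - {"dx": 0, "dy": 0, "dz": 0, "twist": 0}

```text
time: 12.78
ee_pos: [731.7, 277.3, 265.8]
ee_rot: [179.9, 0.0, 0.0]
force: [0.3, -1.6, -0.9]
opening: 0.2
```

```bash
python3 - <<'E'
from bench import arm, vision
import cv2
o=arm.observe();print(o['time'],o['ee_pos'],o['force'])
f=vision.snapshot("top")['frame'][:,:,::-1][150:310,220:420];g=vision.snapshot("scene")['frame'][:,:,::-1][90:250,140:340]
cv2.imwrite('pics/d.png',cv2.resize(cv2.hconcat([f,g]),(800,320),interpolation=cv2.INTER_CUBIC))
E
```

```text
12.775 [731.74931492 277.26349377 265.79086633] [ 0.29533419 -1.57881285 -0.87530402]
```

View pics/d.png

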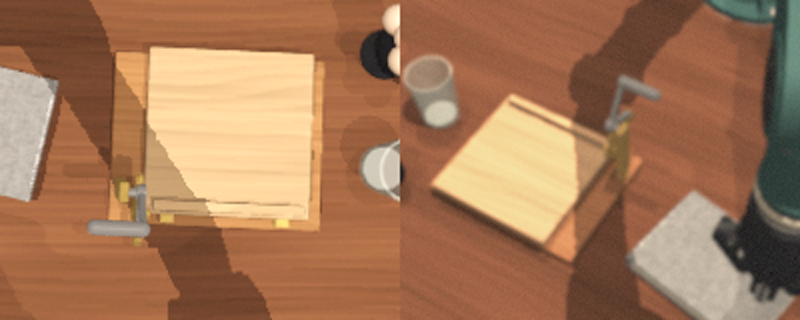

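The bar is back at its starting place (90–150,228), the rest is flat, and the glass, vase and book have not moved. The gripper hangs clear above the book at z = 266 mm.

```bash
python3 -c "
from bench import arm
print(arm.sign_off())"
```

```text
the job is handed in; nothing more can be done
None
```

The cookbook stand is folded flat and the pawl handle is back on its starting side. I handed the job in at about 12.8 s of the 61 s allowed; sign-off reports no verdict.

I flipped the pawl to release with the shut fingertips, then pressed the rest down slowly by its far part at roughly 4 N. I then flipped the pawl back and withdrew.

- **Rest:** at the stop the fingertips were at 42 mm, the expected height for flat. Commanding 1 mm more raised the force to 9.5 N with no movement. Both camera views show the rest flat.
- **Pawl:** in the last picture the bar is back at its starting pixels, about -0.48 rad by my fit at the start.
- **Glass, vase and cookbook:** none of them had visibly moved; I judged this by eye rather than measuring it.
- **Gripper:** it ended clear of everything, at z = 266 mm.

No check failed. The first fit of the stand's pose was up to about 7 px off (in the enlarged picture), or roughly 1 cm, which was close enough for these moves.

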